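Empty the labeller's catch tray into the tote

ROBOT

A 6-joint arm with a two-finger parallel gripper is mounted at the origin on the work surface. World frame = base frame: x ahead of the robot, y to its left, z up, the work surface at z = 0. Lengths are in m, angles in rad, forces in N, time in s.
With the tool pointing down it reaches from about 0.375 to 0.9 m from the base axis. Payload 3.1 kg.
Tool frame: the origin (TCP) lies at the very end of the fingers, on their centre line; the grasp point (between the pads) lies 19 mm behind it (manip.pinch_z is the distance from the TCP to the grasp point, in m); z points along the fingers, y is the line along which they close (so a half turn about z gives the same grasp; the last joint's range is limited). The gripper opens to 85 mm and grips with 20 to 120 N. Pads are 22 mm wide; open, the fingers measure 114 mm over their backs; the gripper's body (76 mm by 85 mm) begins 54 mm behind the grasp point. The pads swing forward as they close: fully open they stand 13 mm farther back than shut.
Start: joints at [-1.405, 0.527, 1.433, -0, 1.181, -0.178], TCP at [0.211, -0.588, 0.231] pointing down, gripper open.
Joint ranges: [-3.08, 3.08], [-0.75, 2.2], [0.22, 2.44], [-1.43, 4.57], [0, 2.65], [-2.85, 2.85]. Speed limits (rad/s): [2.79, 2.79, 3.14, 3.14, 3.14, 3.14].

INTERFACE

Orientations are given as a unit quaternion [x, y, z, w].
In Python, from station import manip gives the robot as it stands.
- The arm moves only by the tool servo_tool, never from a script. Its argument "commands" is one flat list of numbers, 7 for each row, row after row: the shift along the tool's x, y, z each as a share of 500 mm, from -1 to 1, then the turn, a rotation vector about the tool's x, y, z each as a share of 360 degrees, from -1 to 1, then the opening, from -1 (shut) to 1 (fully open). In form: [dx, dy, dz, rx, ry, rz, claw, dx, dy, dz, rx, ry, rz, claw, ...]. A call has 1 to 12 rows; each row shifts and turns the commanded pose from where the row before left it, along the tool's axes as they then stand; what a row does not reach is not made up. A row lasts 1/12 s, in which the tool goes at most 41.7 mm and 7.16 degrees, less where a joint would pass 70% of its speed; a pose out of reach is approached as far as the arm can. A call with a number of a shift or a turn outside -1 to 1 is refused whole. A call with a gripper value outside its range is refused whole. The fingers move at their own pace and stop on an object; "force" is the grip in N (left out, the last holds). Time passes only in rows, so rows that do not move let the fingers close. It gives the time, the measured TCP pose, the force, the opening and the grip force at its end, in the units of the state.
- manip.sense(): the state, without advancing time (a new reading comes with each control period).
- manip.snapshot(name): name is "side" or "top"; returns a dict with "img" (420x560x3 uint8, red, green, blue), "mtx" (3x3 intrinsics, pixels), "world_to_cam" (4x4, takes a point from world to camera coordinates). Camera axes: x right, y up, looking along -z (the intrinsics and any distortion apply to the point x, -y, -z); pixel columns grow to the right and rows downward; lengths in m; the calibration is good to about 2 mm. A picture is of the moment at which its call begins. There is no depth.
- manip.sign_off(): hands the job in; it is judged then, once.
Trained networks look in a picture, given as the dict that the camera call returned (one of the last four; its "shot" number tells which), for a name from the list of things; names that differ only in an ending like _2 or _b are one class to them, and where a whole thing is asked for, a point or a joint stands for the part that bears it (a point fixed in the world has none). Each returns a list of dicts, best first, with "conf" (0 to 1); they miss things now and then, are a little off and sometimes report something else, mostly with a low value. They report only what shows in the picture. A call takes as long as a camera call. They do not tell look-alikes from the thing itself.
- manip.look_for(picture, query): "box" ([left, top, width, height] in pixels, round what is visible of it).
- manip.silhouettes(picture, query): "pixels" (420x560 bool, what is visible of it) and "box" ([left, top, width, height] in pixels, round what is visible of it).
The state is a dict: "t": time; "q": joint angles; "qd": joint speeds; "tau": joint torques, N m; "tcp_pos": TCP position; "tool_rot": TCP orientation; "force": force on the tool from outside, world axes, zero at the start; "ft_torque": the same for the moment, N m; "finger_gap": opening from 0.0 (shut) to 1.0 (fully open); "gripper_force": force on a finger pad.
Only numpy, scipy, OpenCV 4.12 (cv2) and the standard library are available. Lean on these libraries where they do the work, as an engineer would, in place of code of your own. Each camera call takes 0.05 s, during which the arm holds its last target. There are 200 camera calls.

TASK

Someone left the orange box cutter lying in the mouth of the labelling machine's blue catch tray: first put it away in the small blue desk tray, so it does not end up with the goods. Then sweep the three finished cartons over the open edge of the catch tray so that they drop into the grey tote; slide them, do not lift them. Leave the barcode scanner beside the tote where they stand.

Things in the scene. Friction and masses are not known exactly. Their poses are not given: they have to be found in the camera images.
- tray: Labelling machine with raised blue catch tray, fixed. Origin on the table under the tray's middle. Tray 260 (own x) by 300 mm (own y), floor's top face 85 mm above the table; walls at x = +-125 to 130 mm rise 25 mm above the floor. The end at y = +150 mm is open, no lip, towards the tote; at y = -150 mm a ramp rises to the black machine, 300 wide, 255 mm high, its face at y = -250 mm.
- tote: Grey open tote, fixed, 300 (own x) by 200 mm (own y), 75 mm high, walls and floor 4 mm. Origin at the centre of its underside, on the table. Its near wall stands 10 mm under the catch tray's open edge; its own axes are parallel to the tray's. One packed carton already stands in it near the far wall.
- carton1_mid (a point): Centre of a finished sealed cardboard carton on the catch tray, 50 (own x) by 46 (own y) by 40 mm high, about 90 g, standing upright with its own z up; its top shows a pale tape strip. The three are alike and stand side by side across the tray.
- carton2_mid (a point): Centre of a finished sealed cardboard carton on the catch tray, 50 (own x) by 46 (own y) by 40 mm high, about 90 g, standing upright with its own z up; its top shows a pale tape strip. The three are alike and stand side by side across the tray.
- carton3_mid (a point): Centre of a finished sealed cardboard carton on the catch tray, 50 (own x) by 46 (own y) by 40 mm high, about 90 g, standing upright with its own z up; its top shows a pale tape strip. The three are alike and stand side by side across the tray.
- cutter_mid (a point): Centre of the orange box cutter (blade retracted) with black grip, 130 (own x, lengthways) by 26 (own y) by 18 mm high, about 80 g, lying flat on the catch tray near its open end, roughly across it.
- blue_tray: Small empty blue desk tray, fixed, 130 (own x) by 180 mm (own y), 45 mm high, walls and floor 4 mm. Origin at the centre of its underside, on the table. A grey one of the same size, holding small rolls, stands beside it; the two may be swapped.
- scanner: Black barcode scanner on a round foot 80 mm across, 103 mm high; bystander. Origin at the centre of its underside.
Things that resemble listed ones, but are neither listed nor needed, are in the scene too. What is shaped like the part that bears carton3_mid but black or green is not meant. What is shaped like the part that bears carton2_mid but yellow is not meant.

How it is judged:
By the outcome, as a careful person would: the job done as asked, in the order asked, and still so for the second after the job is handed in, with the robot touching nothing.
It also fails if it takes over 72 s, if anything falls off the work surface, if the arm or the gripper's body presses on something with over 40 N, if the wrist force passes 120 N, or if a joint passes its speed limit or range.

## Working session

There is one attempt and no reset: what is moved stays moved. The work goes in short steps, Python scripts to look and compute and a tool call to move; the robot and the scene stay as the last step left them, time stands still between calls to the robot, and variables do not carry over. Pictures are saved under pics/ and viewed, at most 10 in all, crops included, and the job is handed in when it is done.

Besides the shell and the picture viewer there is one more tool, called after "Call:" as name(argument=value, ...) on one line, values as JSON. servo_tool: Moves the arm, as the interface text tells. Its arguments: {"type":"object","properties":{"commands":{"type":"array"},"force":{"type":"number"}},"required":["commands"]}

```bash
mkdir -p pics; ls
cat > h.py <<'E'
import numpy as np,cv2
from scipy.spatial.transform import Rotation as R
from station import manip
def snap(n,save=None):
    s=manip.snapshot(n)
    if save: cv2.imwrite('pics/'+save,s['img'][:,:,::-1])
    return s
def ray(s,uv):
    T=np.array(s['world_to_cam']);K=np.array(s['mtx'])
    p=np.linalg.inv(K)@[uv[0],uv[1],1.];d=T[:3,:3].T@(p*[1,-1,-1]);c=-T[:3,:3].T@T[:3,3]
    return c,d
def at(s,uv,z):
    c,d=ray(s,uv);return c+d*(z-c[2])/d[2]
def proj(s,P):
    T=np.array(s['world_to_cam']);K=np.array(s['mtx'])
    p=(T[:3,:3]@np.asarray(P,float)+T[:3,3])*[1,-1,-1];p=K@p;return p[:2]/p[2]
E
python3 - <<'E'
from h import *
t=snap('top','top1.png');s=snap('side','side1.png')
print(t.keys(),manip.sense())
for n,p in(('top',t),('side',s)):
    print(n,np.round(ray(p,(280,210)),3).tolist())
    for q in ['tray','tote','carton1_mid','cutter_mid','blue_tray','scanner']:
        for d in manip.look_for(p,q): print(n,q,np.round(d['conf'],2),np.round(d['box']).tolist())
E
```

```text
pics
dict_keys(['img', 'mtx', 'world_to_cam', 'shot']) {'t': 0.1, 'q': array([-1.40547358e+00,  5.28384163e-01,  1.43374893e+00,  3.10276852e-06,
        1.18141275e+00, -1.78489303e-01]), 'qd': array([ 1.13960416e-03, -2.40446621e-03, -2.69807437e-03, -1.21700152e-03,
        9.20120337e-05,  7.39146525e-05]), 'tau': array([-4.99385224e-04, -4.43303776e+01, -1.78586411e+01, -1.89493467e-04,
        3.88101500e-03,  5.51129276e-06]), 'tcp_pos': array([ 0.21060306, -0.58777596,  0.23043277]), 'tool_rot': array([ 9.85260142e-01,  1.71059926e-01,  7.86379714e-06, -9.76564587e-04]), 'force': array([ 1.06055073,  0.12173377, -0.68060508]), 'ft_torque': array([-0.00104555,  0.03294972, -0.02307413]), 'gripper_force': 0.0, 'finger_gap': 0.9996068455298842}
top [[0.399, -0.068, 1.15], [0.139, -0.0, -0.99]]
top tray 0.89 [249.0, 93.0, 310.0, 179.0]
top carton1_mid 0.72 [330.0, 226.0, 24.0, 25.0]
top cutter_mid 0.81 [277.0, 208.0, 20.0, 53.0]
top blue_tray 0.83 [83.0, 168.0, 75.0, 52.0]
top scanner 0.57 [205.0, 134.0, 34.0, 36.0]
side [[0.389, 0.822, 1.102], [0.105, -0.657, -0.747]]
side tray 0.65 [241.0, 73.0, 85.0, 156.0]
side tote 0.88 [230.0, 228.0, 104.0, 64.0]
side cutter_mid 0.6 [272.0, 204.0, 42.0, 9.0]
side blue_tray 0.71 [189.0, 301.0, 64.0, 76.0]
side scanner 0.67 [202.0, 229.0, 25.0, 37.0]
```

View pics/top1.png

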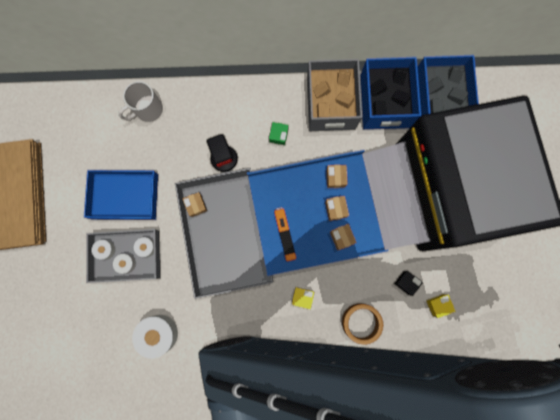

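View pics/side1.png

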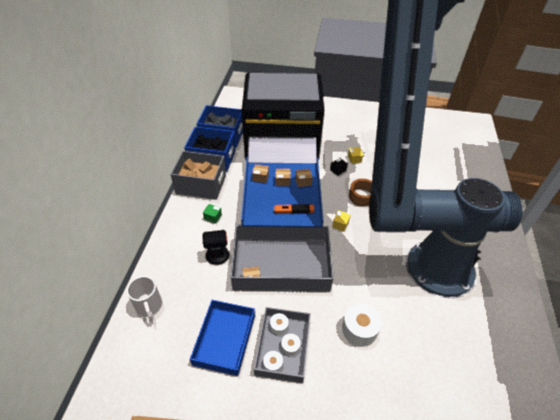

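The top picture shows the cutter at (285,233), cartons at (337,176), (337,208) and (344,237), and the empty blue desk tray at (121,195) with the grey tray of rolls at (123,256). The tote is at (225,232) and the scanner at (222,152). The blue bins at (391,93) and (450,87) hold parts, so they aren't the desk tray. The yellow, green and black cubes at (303,298), (279,133), (408,283) and (441,306) are look-alikes lying off the tray.

Run:
```python
from h import *
t=snap('top');s=snap('side')
im=t['img'];cv2.imwrite('pics/crop1.png',cv2.resize(im[110:300,70:400],None,fx=2.4,fy=2.4,interpolation=cv2.INTER_CUBIC)[:,:,::-1])
def rect(p,m,z):
    pts=np.argwhere(m)[:,::-1]
    w=np.array([at(p,u,z)[:2] for u in pts],np.float32)*1000
    (c,sz,a)=cv2.minAreaRect(w);return np.round(w.mean(0)),np.round(c),np.round(sz),round(a,1)
for n,p in(('top',t),('side',s)):
  for q,z in(('cutter_mid',.103),('carton1_mid',.125),('blue_tray',.045),('tote',.075),('scanner',.05)):
    for d in manip.silhouettes(p,q): print(n,q,round(d['conf'],2),np.round(d['box']),*rect(p,d['pixels'],z))
# blue floor of catch tray (hue)
hsv=cv2.cvtColor(im,cv2.COLOR_RGB2HSV)
b=((hsv[...,0]>100)&(hsv[...,0]<118)&(hsv[...,1]>120)).astype(np.uint8)
n,l,st,_=cv2.connectedComponentsWithStats(b)
for i in range(1,n):
    if st[i,4]>800: print('blue',st[i],rect(t,l==i,.085),rect(t,l==i,.045), [np.round(at(t,x,.085)[:2],3).tolist() for x in cv2.boxPoints(cv2.minAreaRect(np.argwhere(l==i)[:,::-1].astype(np.float32)))])
```

```text
top cutter_mid 0.56 [274. 209.  24.  52.] [486. -79.] [488. -80.] [134.  33.] 11.2
top carton1_mid 0.88 [331. 225.  26.  26.] [ 474. -217.] [ 474. -217.] [52. 53.] 20.0
top blue_tray 0.81 [ 86. 168.  72.  54.] [609. 352.] [609. 352.] [195. 137.] 88.2
top blue_tray 0.68 [328. 168.  20.  21.] [ 640. -219.] [ 640. -219.] [53. 59.] 88.1
top scanner 0.62 [206. 136.  33.  36.] [710.  83.] [712.  81.] [104.  72.] 10.5
side cutter_mid 0.64 [273. 206.  43.   9.] [485. -70.] [485. -70.] [130.  44.] 10.8
side carton1_mid 0.64 [294. 170.  19.  18.] [ 472. -197.] [ 471. -199.] [55. 85.] 8.5
side blue_tray 0.7 [190. 297.  68.  80.] [607. 371.] [607. 366.] [195. 137.] 87.8
side tote 0.84 [229. 226. 104.  68.] [492. 110.] [495. 104.] [300. 244.] 9.9
side tote 0.33 [294. 170.  19.  14.] [ 476. -248.] [ 475. -249.] [58. 82.] 10.8
side tote 0.16 [204. 228.  25.  38.] [701. 101.] [702. 103.] [ 80. 135.] 21.2
side scanner 0.59 [204. 231.  24.  36.] [709.  88.] [709.  90.] [ 79. 138.] 21.9
blue [ 361   55  117   74 3375] (array([ 863., -424.], dtype=float32), array([ 849., -441.]), array([303., 191.]), 89.9) (array([ 880., -438.], dtype=float32), array([ 866., -455.]), array([314., 199.]), 89.9) [[0.945, -0.292], [0.945, -0.596], [0.753, -0.584], [0.753, -0.287]]
blue [  247   151   138   125 10047] (array([ 541., -151.], dtype=float32), array([ 541., -156.]), array([266., 303.]), 9.1) (array([ 546., -154.], dtype=float32), array([ 547., -160.]), array([276., 314.]), 9.1) [[0.648, 0.017], [0.702, -0.285], [0.438, -0.323], [0.387, -0.031]]
blue [  85  171   73   48 3374] (array([601., 336.], dtype=float32), array([601., 336.]), array([181., 122.]), 88.1) (array([608., 351.], dtype=float32), array([609., 351.]), array([188., 126.]), 88.1) [[0.665, 0.43], [0.659, 0.244], [0.537, 0.243], [0.543, 0.426]]
```

View pics/crop1.png

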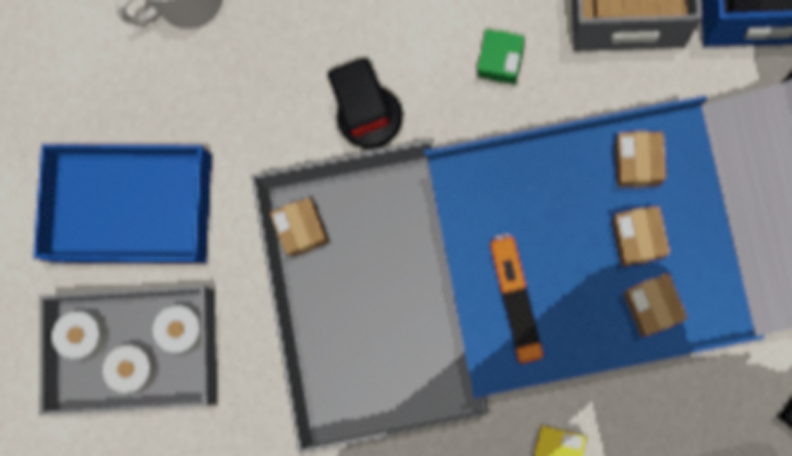

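Cutter at (0.487, -0.080) with its long axis at about 11°. The size (134×33) and height fit the description, and it lies on the catch tray near the open end. The desk tray is the empty blue one, centred at about (0.609, 0.352).

Call:
servo_tool(commands=[0.06,-0.0535,0,0,0,0,0.4,0.06,-0.0535,0,0,0,0,0.4,0.06,-0.0535,0,0,0,0,0.4,0.06,-0.0535,0,0,0,0,0.4,0.06,-0.0535,0,0,0,0,0.4,0.06,-0.0535,0,0,0,0,0.4,0.06,-0.0535,0,0,0,0,0.4,0.06,-0.0535,0,0,0,0,0.4,0.06,-0.0535,0,0,0,0,0.4,0.06,-0.0535,0,0,0,0,0.4,0.06,-0.0535,0,0,0.0,0.012,0.4,0,0,0,0,0,0.012,0.4], force=40)

```text
t: 2.3
tcp_pos: [0.4239, -0.1937, 0.2315]
tool_rot: [0.995, 0.098, 0.0, -0.002]
force: [0.2, -1.1, 0.6]
finger_gap: 0.696
gripper_force: 0.0
```

```bash
cat >> h.py <<'E'
def go(x,y,z,th):
    s=manip.sense();M=R.from_quat(s['tool_rot']).as_matrix()
    h=np.degrees(np.arctan2(M[1,0],M[0,0]))
    d=M.T@(np.array([x,y,z])-s['tcp_pos'])
    print('t',round(s['t'],2),'tcp',np.round(s['tcp_pos'],4),'th',round(h,2),'tilt',np.round(M[2],3),'F',np.round(s['force'],1),'gap',round(s['finger_gap'],3),'grip',round(s['gripper_force'],1))
    print('shares dx,dy,dz',np.round(d/.5,4),'rz',round(-(th-h)/360,4))
E
python3 - <<'E'
from h import *
s=snap('top')
for uv in((337,176),(337,208),(344,237),(281,209),(290,259)): print(uv,np.round(at(s,uv,.125 if uv[0]>300 else .103),3))
c=[d for d in manip.silhouettes(s,'carton1_mid')+manip.silhouettes(s,'carton2_mid')]
for d in c: print(d['conf'],d['box'])
go(.487,-.080,.16,11)
E
```

```text
(337, 176) [ 0.622 -0.21   0.125]
(337, 208) [ 0.543 -0.206  0.125]
(344, 237) [ 0.472 -0.219  0.125]
(281, 209) [ 0.548 -0.071  0.103]
(290, 259) [ 0.424 -0.089  0.103]
0.85 [324.8, 195.1, 23.1, 23.6]
0.64 [426.1, 295.4, 26.4, 21.6]
0.23 [175.3, 168.4, 100.6, 127.5]
t 2.45 tcp [ 0.4226 -0.1998  0.2316] th 11.28 tilt [ 0.     0.001 -1.   ] F [ 0.3 -0.6  0.8] gap 0.697 grip 0.0
shares dx,dy,dz [ 0.173  -0.2099  0.1429] rz 0.0008
```

Call:
servo_tool(commands=[0.0288,-0.035,0.018,0,0,0,0.4,0.0288,-0.035,0.018,0,0,0,0.4,0.0288,-0.035,0.018,0,0,0,0.4,0.0288,-0.035,0.018,0,0,0,0.4,0.0288,-0.035,0.018,0,0,0.003,0.4,0.0288,-0.035,0.018,0,0,0,0.4,0,0,0,0,0,0,0.4,0,0,0,0,0,0,0.4])

```text
t: 3.12
tcp_pos: [0.4872, -0.0815, 0.1768]
tool_rot: [0.996, 0.088, -0.0, 0.0]
force: [0.7, 0.9, -0.1]
finger_gap: 0.7
gripper_force: 0.0
```

Run:
```python
from h import *
go(.486,-.080,.089,10)
s=snap('side'); im=s['img'];cv2.imwrite('pics/c2.png',cv2.resize(im[130:250,220:360],None,fx=4,fy=4,interpolation=cv2.INTER_CUBIC)[:,:,::-1])
```

```text
t 3.12 tcp [ 0.4872 -0.0815  0.1768] th 10.05 tilt [-0.001 -0.    -1.   ] F [ 0.7  0.9 -0.1] gap 0.7 grip 0.0
shares dx,dy,dz [-0.0017 -0.0034  0.1757] rz 0.0001
```

View pics/c2.png

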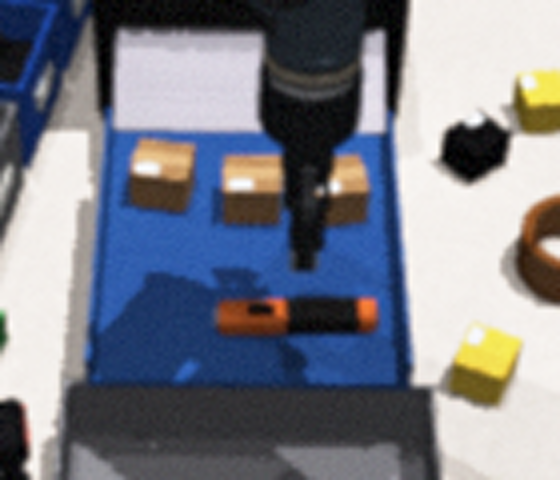

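The crop shows the orange cutter (the only one in the scene) right under the fingers, with the gripper over its middle and the cartons behind. Descending to grasp it.

Call:
servo_tool(commands=[0,-0.002,0.03,0,0,0,0.4,0,-0.001,0.03,0,0,0,0.4,0,0,0.03,0,0,0,0.4,0,0,0.03,0,0,0,0.4,0,0,0.03,0,0,0,0.4,0,0,0.0135,0,0,0,0.4,0,0,0.012,0,0,0,0.4,0,0,0,0,0,0,-1,0,0,0,0,0,0,-1,0,0,0,0,0,0,-1,0,0,0,0,0,0,-1,0,0,0,0,0,0,-1], force=40)

```text
t: 4.17
tcp_pos: [0.4876, -0.0797, 0.0905]
tool_rot: [0.996, 0.087, 0.001, 0.001]
force: [-0.7, -1.5, 4.5]
finger_gap: 0.292
gripper_force: 40.8
```

Call:
servo_tool(commands=[0,0,0,0,0,0,-1,0,0,0,0,0,0,-1,0,0,0,0,0,0,-1])

```text
t: 4.42
tcp_pos: [0.4876, -0.0797, 0.0905]
tool_rot: [0.996, 0.087, 0.001, 0.001]
force: [-1.6, -2.4, 7.2]
finger_gap: 0.292
gripper_force: 41.0
```

Call:
servo_tool(commands=[0,0,-0.03,0,0,0,-1,0,0,-0.05,0,0,0,-1,0,0,-0.06,0,0,-0.0195,-1,0,0,-0.06,0,0,-0.0195,-1,0,0,-0.05,0,0,-0.0195,-1,0,0,0,0,0,-0.0195,-1,0,0,0,0,0,-0.0195,-1,0,0,0,0,0,-0.0195,-1,0,0,0,0,0,-0.0195,-1,0,0,0,0,0,-0.0195,-1,0,0,0,0,0,-0.0195,-1,0,0,0,0,0,-0.0195,-1])

```text
t: 5.42
tcp_pos: [0.4865, -0.0788, 0.2143]
tool_rot: [0.763, 0.646, -0.0, -0.0]
force: [-0.5, -0.1, -1.3]
finger_gap: 0.295
gripper_force: 40.2
```

Call:
servo_tool(commands=[0,0,0,0,0,-0.0195,-1,0,0,0,0,0,0,-1])

```text
t: 5.58
tcp_pos: [0.4866, -0.0788, 0.2144]
tool_rot: [0.723, 0.69, -0.0, -0.0]
force: [-0.9, 0.3, -0.1]
finger_gap: 0.29
gripper_force: 40.2
```

Run:
```python
from h import *
go(.609,.352,.216,88)
```

```text
t 5.58 tcp [ 0.4866 -0.0788  0.2144] th 87.33 tilt [ 0.    -0.001 -1.   ] F [-0.9  0.3 -0.1] gap 0.29 grip 40.2
shares dx,dy,dz [ 0.8721  0.2044 -0.003 ] rz -0.0019
```

Call:
servo_tool(commands=[0.05,0.012,0,0,0,-0.0019,-1,0.075,0.0175,0,0,0,0,-1,0.075,0.0175,0,0,0,0,-1,0.075,0.0175,0,0,0,0,-1,0.075,0.0175,0,0,0,0,-1,0.075,0.0175,0,0,0,0,-1,0.075,0.0175,0,0,0,0,-1,0.075,0.0175,0,0,0,0,-1,0.075,0.0175,0,0,0,0,-1,0.075,0.0175,0,0,0,0,-1,0.075,0.0175,0,0,0,0,-1,0.072,0.0175,0,0,0,0,-1])

```text
t: 6.58
tcp_pos: [0.6051, 0.3549, 0.2141]
tool_rot: [0.721, 0.693, -0.0, -0.0]
force: [0.8, -0.1, -1.5]
finger_gap: 0.288
gripper_force: 40.3
```

Call:
servo_tool(commands=[0,0,0.05,0,0,0,-1,0,0,0.05,0,0,0,-1,0,0,0.05,0,0,0,-1,0,0,0,0,0,0,-1,0,0,0,0,0,0,-1])

```text
t: 7.0
tcp_pos: [0.604, 0.3522, 0.1376]
tool_rot: [0.721, 0.693, -0.002, -0.001]
force: [0.7, 0.0, 0.4]
finger_gap: 0.29
gripper_force: 40.2
```

Run:
```python
from h import *
go(.609,.352,.012,88)
a=snap('top');b=snap('side')
im=[cv2.resize(a['img'][140:300,60:240],(400,356)),cv2.resize(b['img'][220:400,130:330],(395,356))]
cv2.imwrite('pics/c3.png',np.hstack(im)[:,:,::-1])
```

```text
t 7.0 tcp [0.604  0.3522 0.1376] th 87.78 tilt [-0.002 -0.005 -1.   ] F [0.7 0.  0.4] gap 0.29 grip 40.2
shares dx,dy,dz [0.0004 0.0112 0.2511] rz -0.0006
```

View pics/c3.png

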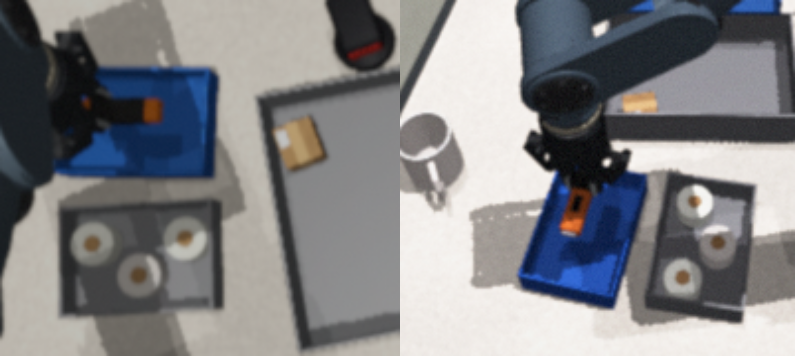

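The cutter is held above the empty blue desk tray and aligned with its long side (left panel, about (125,110)). Lowering and releasing.

Call:
servo_tool(commands=[0,0.0056,0.035,0,0,0,-1,0,0.0056,0.05,0,0,0,-1,0,0,0.05,0,0,0,-1,0,0,0.05,0,0,0,-1,0,0,0.035,0,0,0,-1,0,0,0.018,0,0,0,-1,0,0,0.01,0,0,0,-1,0,0,0,0,0,0,-1,0,0,0,0,0,0,-0.1,0,0,0,0,0,0,0.1,0,0,0,0,0,0,0.1,0,0,0,0,0,0,0.1])

```text
t: 8.1
tcp_pos: [0.612, 0.3527, 0.017]
tool_rot: [0.72, 0.694, 0.001, 0.0]
force: [-0.7, 0.1, 0.8]
finger_gap: 0.546
gripper_force: 0.0
```

Call:
servo_tool(commands=[0,0,-0.03,0,0,0,0.1,0,0,-0.06,0,0,0,0.1,0,0,-0.07,0,0,0,0.1,0,0,-0.07,0,0,0,0.1,0,0,-0.07,0,0,0,0.1,0,0,-0.07,0,0,0,0.1,0,0,-0.03,0,0,0,-0.3,0,0,0,0,0,0,-0.3,0,0,0,0,0,0,-0.3])

```text
t: 8.85
tcp_pos: [0.6116, 0.3526, 0.2181]
tool_rot: [0.72, 0.694, 0.002, 0.001]
force: [0.5, -0.4, -0.3]
finger_gap: 0.352
gripper_force: 0.0
```

Run:
```python
from h import *
a=snap('top');b=snap('side')
for n,p in(('top',a),('side',b)):
  for d in manip.look_for(p,'cutter_mid'): 
    x,y,w,h=d['box'];print(n,d['conf'],d['box'],np.round(at(p,(x+w/2,y+h/2),.015),3))
  for q in('carton1_mid','carton2_mid','carton3_mid'):
    for d in manip.silhouettes(p,q):
      w=np.array([at(p,u,.125)[:2] for u in np.argwhere(d['pixels'])[:,::-1]],np.float32)*1000
      c,sz,an=cv2.minAreaRect(w);print(n,q,round(d['conf'],2),d['box'],np.round(c),np.round(sz),round(an))
go(.609,.352,.2,99)
```

```text
top 0.81 [100.0, 188.7, 50.7, 9.5] [0.616 0.35  0.015]
top carton1_mid 0.77 [332.5, 224.7, 24.2, 27.2] [ 475. -217.] [54. 52.] 17
top carton2_mid 0.72 [292.3, 285.9, 21.5, 23.1] [ 333. -115.] [50. 47.] 74
top carton2_mid 0.71 [326.1, 195.8, 23.1, 26.8] [ 544. -204.] [57. 52.] 8
top carton2_mid 0.58 [427.6, 294.8, 24.5, 22.3] [ 307. -435.] [50. 57.] 18
top carton3_mid 0.75 [266.0, 121.5, 25.7, 18.8] [737. -69.] [47. 59.] 76
top carton3_mid 0.68 [393.7, 270.2, 30.1, 25.6] [ 361. -364.] [55. 47.] 51
top carton3_mid 0.6 [328.9, 168.1, 19.7, 21.1] [ 622. -208.] [49. 55.] 88
side 0.84 [213.6, 314.0, 21.1, 48.4] [0.61  0.361 0.015]
side carton2_mid 0.63 [334.3, 209.4, 13.9, 20.2] [332. -31.] [78. 46.] 75
t 9.35 tcp [0.611  0.3523 0.2148] th 87.88 tilt [-0.    -0.001 -1.   ] F [ 0.2 -0.3  1.3] gap 0.346 grip 0.0
shares dx,dy,dz [-0.0007 -0.0039  0.0295] rz -0.0309
```

Cutter now reads (0.614, 0.352), inside the blue desk tray. Checking the tray frame next, while turning for the sweep.

Call:
servo_tool(commands=[0,0,0,0,0,-0.016,-0.65,0,0,0,0,0,-0.016,-0.65,0,0,0,0,0,0,-0.65])

```text
t: 9.6
tcp_pos: [0.6111, 0.3524, 0.2153]
tool_rot: [0.646, 0.763, -0.0, -0.0]
force: [1.5, 0.1, 0.9]
finger_gap: 0.171
gripper_force: 0.0
```

```bash
cat >> h.py <<'E'
psi=np.radians(9.5);C=np.array([.541,-.156]);ex=np.array([np.cos(psi),np.sin(psi)]);ey=np.array([-ex[1],ex[0]])
def t2w(a,b): return C+a*ex+b*ey
def w2t(x,y): d=np.array([x,y])-C;return np.round([d@ex,d@ey],4)
E
python3 - <<'E'
from h import *
s=snap('top');im=cv2.resize(s['img'][130:300,170:440],None,fx=2.9,fy=2.9,interpolation=cv2.INTER_CUBIC)[:,:,::-1].copy()
def pt(P): return tuple(int(v) for v in ((proj(s,P)-[170,130]+.5)*2.9))
for z,col in((.085,(0,255,0)),(.11,(0,0,255))):
    q=[pt([*t2w(a,b),z]) for a,b in((.13,.15),(-.13,.15),(-.13,-.15),(.13,-.15))]
    cv2.polylines(im,[np.array(q)],True,col,1)
for c in((.622,-.209),(.544,-.205),(.475,-.217)): cv2.circle(im,pt([*c,.125]),3,(255,0,255),-1);print(w2t(*c))
cv2.imwrite('pics/c4.png',im)
c3=w2t(.622,-.209);go(*t2w(c3[0],-.118),.2,99.5)
E
```

```text
[ 0.0711 -0.0656]
[-0.0051 -0.0488]
[-0.0752 -0.0493]
t 9.65 tcp [0.6111 0.3524 0.2154] th 99.29 tilt [-0. -0. -1.] F [ 0.5 -0.9  0.2] gap 0.174 grip 0.0
shares dx,dy,dz [-1.2163 -0.1595  0.0309] rz -0.0006
```

View pics/c4.png

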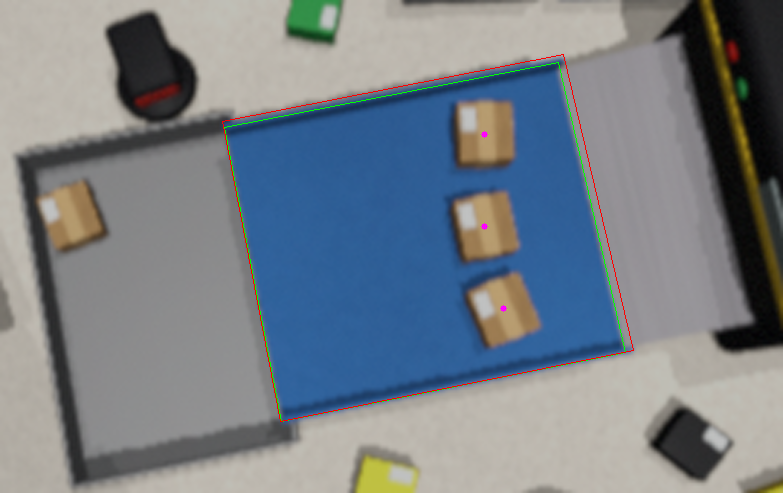

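The projected tray outline fits the blue tray. The carton centres fall on the three brown cartons at (484,134), (484,226) and (503,308), whose tray coordinates are x = +71, -5 and -75 mm.

Call:
servo_tool(commands=[-0.05,-0.0066,0,0,0,0,-0.65,-0.078,-0.0102,0,0,0,0,-0.65,-0.078,-0.0102,0,0,0,0,-0.65,-0.078,-0.0102,0,0,0,0,-0.65,-0.078,-0.0102,0,0,0,0,-0.65,-0.078,-0.0102,0,0,0,0,-0.65,-0.078,-0.0102,0,0,0,0,-0.65,-0.078,-0.0102,0,0,0,0,-0.65,-0.078,-0.0102,0,0,0,0,-0.65,-0.078,-0.0102,0,0,0,0,-0.65,-0.078,-0.0102,0,0,0,0,-0.65,-0.078,-0.0102,0,0,0,0,-0.65])

```text
t: 10.65
tcp_pos: [0.6266, -0.1072, 0.2158]
tool_rot: [0.648, 0.762, 0.0, 0.0]
force: [-0.3, -0.1, -0.3]
finger_gap: 0.173
gripper_force: 0.0
```

Call:
servo_tool(commands=[-0.078,-0.0102,0,0,0,0,-0.65,-0.078,-0.0102,0,0,0,0,-0.65,-0.078,-0.0102,0,0,0,0,-0.65,-0.07,-0.0102,0,0,0,0,-0.65,0,0,0,0,0,0,-0.65,0,0,0,0,0,0,-0.65])

```text
t: 11.15
tcp_pos: [0.6311, -0.261, 0.2152]
tool_rot: [0.649, 0.761, 0.0, 0.0]
force: [-0.1, 0.2, -0.5]
finger_gap: 0.174
gripper_force: 0.0
```

Run:
```python
from h import *
go(*t2w(.071,-.118),.092,99.5);print(w2t(*manip.sense()['tcp_pos'][:2]))
```

```text
t 11.15 tcp [ 0.6311 -0.261   0.2152] th 99.06 tilt [ 0.  0. -1.] F [-0.1  0.2 -0.5] gap 0.174 grip 0.0
shares dx,dy,dz [ 0.0008 -0.0011  0.2465] rz -0.0012
[ 0.0715 -0.1184]
```

Call:
servo_tool(commands=[0,0,0.04,0,0,-0.0012,-0.65,0,0,0.06,0,0,0,-0.65,0,0,0.06,0,0,0,-0.65,0,0,0.05,0,0,0,-0.65,0,0,0.0265,0,0,0,-0.65,0,0,0.01,0,0,0,-0.65,0,0,0,0,0,0,-0.65])

```text
t: 11.73
tcp_pos: [0.6311, -0.2571, 0.0913]
tool_rot: [0.644, 0.765, -0.0, -0.001]
force: [0.3, 0.0, 0.4]
finger_gap: 0.175
gripper_force: 0.0
```

Call:
servo_tool(commands=[0.02,0,0,0,0,0,-0.65,0.024,0,0,0,0,0,-0.65,0.024,0,0,0,0,0,-0.65,0.024,0,0,0,0,0,-0.65,0.024,0,0,0,0,0,-0.65,0.024,0,0,0,0,0,-0.65,0.024,0,0,0,0,0,-0.65,0.024,0,0,0,0,0,-0.65,0.024,0,0,0,0,0,-0.65,0.024,0,0,0,0,0,-0.65,0.024,0,0,0,0,0,-0.65,0.024,0,0,0,0,0,-0.65])

```text
t: 12.73
tcp_pos: [0.6069, -0.1174, 0.0922]
tool_rot: [0.644, 0.765, -0.0, -0.0]
force: [0.5, -0.7, 0.8]
finger_gap: 0.175
gripper_force: 0.6
```

Run:
```python
from h import *
go(*t2w(.071,.157),.092,99.5);print(w2t(*manip.sense()['tcp_pos'][:2]))
s=snap('side'); im=s['img'];cv2.imwrite('pics/c5.png',cv2.resize(im[130:310,190:370],None,fx=3,fy=3,interpolation=cv2.INTER_CUBIC)[:,:,::-1])
```

```text
t 12.73 tcp [ 0.6069 -0.1174  0.0922] th 99.84 tilt [ 0. -0. -1.] F [ 0.5 -0.7  0.8] gap 0.175 grip 0.6
shares dx,dy,dz [0.2596 0.0008 0.0005] rz 0.0009
[0.0714 0.0272]
```

View pics/c5.png

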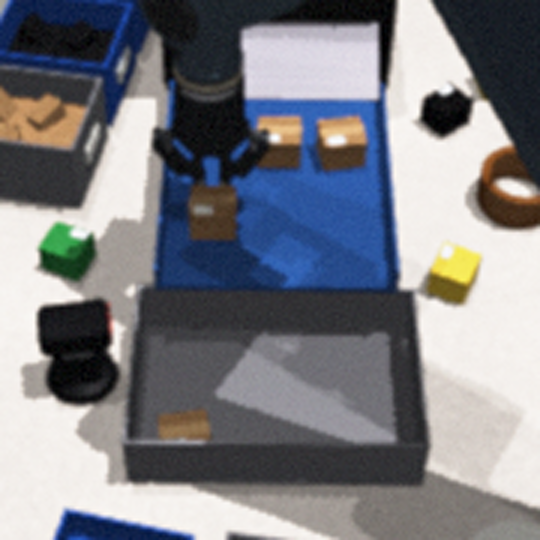

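The first carton at (212,213) in the crop slides square ahead of the fingers, and its neighbours are untouched. Continuing over the edge.

Call:
servo_tool(commands=[0.024,0,0,0,0,0,-0.65,0.024,0,0,0,0,0,-0.65,0.024,0,0,0,0,0,-0.65,0.024,0,0,0,0,0,-0.65,0.024,0,0,0,0,0,-0.65,0.024,0,0,0,0,0,-0.65,0.024,0,0,0,0,0,-0.65,0.024,0,0,0,0,0,-0.65,0.024,0,0,0,0,0,-0.65,0.024,0,0,0,0,0,-0.65,0.02,0,0,0,0,0,-0.65,0,0,0,0,0,0,-0.65])

```text
t: 13.78
tcp_pos: [0.5839, 0.0119, 0.0922]
tool_rot: [0.643, 0.766, -0.0, -0.001]
force: [0.0, -0.2, -0.8]
finger_gap: 0.177
gripper_force: 0.0
```

Call:
servo_tool(commands=[0,0,-0.03,0,0,0,-0.65,0,0,-0.06,0,0,0,-0.65,0,0,-0.06,0,0,0,-0.65,0,0,-0.06,0,0,0,-0.65,0,0,0,0,0,0,-0.65])

```text
t: 14.2
tcp_pos: [0.5891, 0.0087, 0.2035]
tool_rot: [0.644, 0.765, 0.003, 0.005]
force: [0.0, -0.5, 0.3]
finger_gap: 0.175
gripper_force: 0.0
```

Run:
```python
from h import *
s=snap('side','s6.png')
im=s['img'];cv2.imwrite('pics/c6.png',cv2.resize(im[130:310,190:370],None,fx=3,fy=3,interpolation=cv2.INTER_CUBIC)[:,:,::-1])
for d in manip.look_for(s,'carton1_mid'):x,y,w,h=d['box'];print(d['conf'],d['box'],np.round(at(s,(x+w/2,y+h/2),.03),3))
go(*t2w(-.005,-.108),.197,99.5)
```

```text
0.62 [294.6, 168.9, 18.6, 18.6] [ 0.479 -0.294  0.03 ]
t 14.3 tcp [0.5859 0.0091 0.1988] th 99.82 tilt [-0.001  0.003 -1.   ] F [ 0.6 -0.1 -0.4] gap 0.175 grip 0.0
shares dx,dy,dz [-0.5261 -0.156   0.0039] rz 0.0009
```

View pics/c6.png

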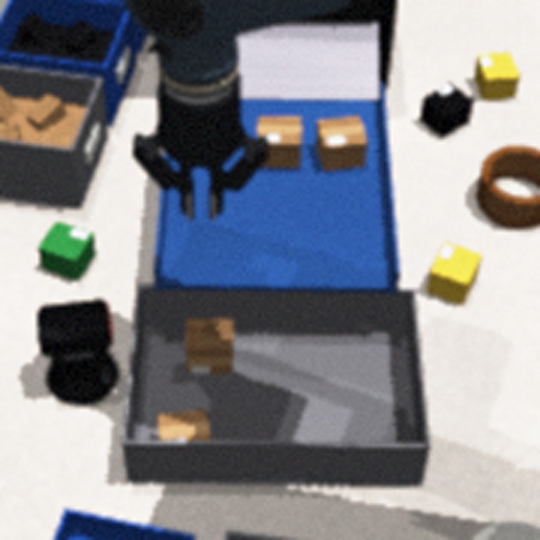

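The first carton stands in the tote at (210,345), the other two are still on the tray, and the scanner hasn't moved. On to the middle carton.

Call:
servo_tool(commands=[-0.05,-0.015,0,0,0,0.0009,-0.65,-0.075,-0.0222,0,0,0,0,-0.65,-0.075,-0.0222,0,0,0,0,-0.65,-0.075,-0.0222,0,0,0,0,-0.65,-0.075,-0.0222,0,0,0,0,-0.65,-0.075,-0.0222,0,0,0,0,-0.65,-0.075,-0.0222,0,0,0,0,-0.65,-0.0261,-0.0078,0,0,0,0,-0.65,0,0,0,0,0,0,-0.65,0,0,0,0,0,0,-0.65])

```text
t: 15.13
tcp_pos: [0.5505, -0.2626, 0.1957]
tool_rot: [0.647, 0.763, 0.0, -0.002]
force: [-0.3, -0.2, 0.7]
finger_gap: 0.175
gripper_force: 0.0
```

Run:
```python
from h import *
go(*t2w(-.005,-.108),.092,99.5);print(w2t(*manip.sense()['tcp_pos'][:2]))
```

```text
t 15.13 tcp [ 0.5505 -0.2626  0.1957] th 99.38 tilt [ 0.003 -0.002 -1.   ] F [-0.3 -0.2  0.7] gap 0.175 grip 0.0
shares dx,dy,dz [-0.0031  0.0069  0.2073] rz -0.0003
[-0.0082 -0.1068]
```

Descend and push: 262 mm in all, the same length as before.

Call:
servo_tool(commands=[-0.003,0.005,0.04,0,0,0,-0.65,0,0,0.06,0,0,0,-0.65,0,0,0.06,0,0,0,-0.65,0,0,0.03,0,0,0,-0.65,0,0,0.016,0,0,0,-0.65,0,0,0,0,0,0,-0.65,0.012,0,0,0,0,0,-0.65,0.02,0,0,0,0,0,-0.65,0.024,0,0,0,0,0,-0.65,0.024,0,0,0,0,0,-0.65,0.024,0,0,0,0,0,-0.65,0.024,0,0,0,0,0,-0.65])

```text
t: 16.13
tcp_pos: [0.544, -0.1997, 0.0953]
tool_rot: [0.646, 0.763, 0.0, 0.001]
force: [-1.0, -1.2, 1.6]
finger_gap: 0.176
gripper_force: 0.7
```

Call:
servo_tool(commands=[0.024,0,0,0,0,0,-0.65,0.024,0,0,0,0,0,-0.65,0.024,0,0,0,0,0,-0.65,0.024,0,0,0,0,0,-0.65,0.024,0,0,0,0,0,-0.65,0.024,0,0,0,0,0,-0.65,0.024,0,0,0,0,0,-0.65,0.024,0,0,0,0,0,-0.65,0.024,0,0,0,0,0,-0.65,0.024,0,0,0,0,0,-0.65,0.024,0,0,0,0,0,-0.65,0.024,0,0,0,0,0,-0.65])

```text
t: 17.13
tcp_pos: [0.5196, -0.0575, 0.0942]
tool_rot: [0.646, 0.763, -0.0, -0.0]
force: [-0.3, -1.1, 0.5]
finger_gap: 0.174
gripper_force: 0.6
```

Run:
```python
from h import *
go(*t2w(-.005,.157),.092,99.5);print(w2t(*manip.sense()['tcp_pos'][:2]))
```

```text
t 17.13 tcp [ 0.5196 -0.0575  0.0942] th 99.51 tilt [ 0. -0. -1.] F [-0.3 -1.1  0.5] gap 0.174 grip 0.6
shares dx,dy,dz [ 0.1126 -0.0003  0.0045] rz 0.0
[-0.0048  0.1007]
```

Call:
servo_tool(commands=[0.024,0,0,0,0,0,-0.65,0.024,0,0,0,0,0,-0.65,0.024,0,0,0,0,0,-0.65,0.024,0,0,0,0,0,-0.65,0.018,0,0,0,0,0,-0.65,0,0,0,0,0,0,-0.65,0,0,0,0,0,0,-0.65,0,0,-0.03,0,0,0,-0.65,0,0,-0.06,0,0,0,-0.65,0,0,-0.06,0,0,0,-0.65,0,0,-0.06,0,0,0,-0.65,0,0,0,0,0,0,-0.65])

```text
t: 18.13
tcp_pos: [0.5146, -0.0039, 0.2047]
tool_rot: [0.646, 0.763, 0.003, 0.005]
force: [1.1, 0.4, -0.2]
finger_gap: 0.178
gripper_force: 0.0
```

Run:
```python
from h import *
s=snap('side')
for q in('carton1_mid','carton2_mid'):
  for d in manip.look_for(s,q):x,y,w,h=d['box'];print(d['conf'],d['box'],w2t(*at(s,(x+w/2,y+h/2),.03)[:2]),w2t(*at(s,(x+w/2,y+h/2),.11)[:2]))
go(*t2w(-.075,-.108),.197,99.5)
```

```text
0.71 [294.5, 168.6, 16.9, 18.9] [-0.0806 -0.1265] [-0.0737 -0.0432]
0.7 [274.3, 237.8, 18.8, 18.1] [-0.0096  0.1938] [-0.008   0.2532]
0.59 [346.2, 149.4, 16.2, 15.3] [-0.2859 -0.25  ] [-0.2637 -0.1575]
0.59 [251.6, 237.1, 18.0, 17.4] [0.0649 0.1912] [0.0609 0.2507]
0.54 [332.7, 209.3, 14.9, 21.0] [-0.2017  0.0754] [-0.1858  0.1436]
t 18.28 tcp [ 0.5104 -0.003   0.1993] th 99.47 tilt [-0.  0. -1.] F [0.1 0.2 0.1] gap 0.173 grip 0.0
shares dx,dy,dz [-0.528  -0.1399  0.0046] rz -0.0001
```

Two cartons are in the tote, at tray y of about 0.19 and x of +65 and -10 mm. The third is still in its place. Same stroke again.

Call:
servo_tool(commands=[-0.05,-0.0132,0,0,0,0,-0.65,-0.075,-0.0199,0,0,0,0,-0.65,-0.075,-0.0199,0,0,0,0,-0.65,-0.075,-0.0199,0,0,0,0,-0.65,-0.075,-0.0199,0,0,0,0,-0.65,-0.075,-0.0199,0,0,0,0,-0.65,-0.075,-0.0199,0,0,0,0,-0.65,-0.028,-0.0073,0,0,0,0,-0.65,0,0,0,0,0,0,-0.65,0,0,0,0,0,0,-0.65,0,0,0,0,0,0,-0.65])

```text
t: 19.2
tcp_pos: [0.4843, -0.2726, 0.198]
tool_rot: [0.646, 0.763, 0.0, -0.002]
force: [0.2, 0.2, -0.0]
finger_gap: 0.174
gripper_force: 0.0
```

Run:
```python
from h import *
go(*t2w(-.075,-.108),.093,99.5);print(w2t(*manip.sense()['tcp_pos'][:2]))
```

```text
t 19.2 tcp [ 0.4843 -0.2726  0.198 ] th 99.53 tilt [ 0.003 -0.002 -1.   ] F [ 0.2  0.2 -0. ] gap 0.174 grip 0.0
shares dx,dy,dz [-0.0054  0.0007  0.2101] rz 0.0001
[-0.0751 -0.1057]
```

Call:
servo_tool(commands=[-0.004,0,0.04,0,0,0,-0.65,0,0,0.06,0,0,0,-0.65,0,0,0.06,0,0,0,-0.65,0,0,0.032,0,0,0,-0.65,0,0,0.018,0,0,0,-0.65,0,0,0,0,0,0,-0.65,0.012,0,0,0,0,0,-0.65,0.02,0,0,0,0,0,-0.65,0.024,0,0,0,0,0,-0.65,0.024,0,0,0,0,0,-0.65,0.024,0,0,0,0,0,-0.65,0.024,0,0,0,0,0,-0.65])

```text
t: 20.2
tcp_pos: [0.475, -0.2121, 0.0951]
tool_rot: [0.646, 0.763, 0.0, 0.001]
force: [0.7, -0.5, 1.2]
finger_gap: 0.175
gripper_force: 0.4
```

Call:
servo_tool(commands=[0.024,0,0,0,0,0,-0.65,0.024,0,0,0,0,0,-0.65,0.024,0,0,0,0,0,-0.65,0.024,0,0,0,0,0,-0.65,0.024,0,0,0,0,0,-0.65,0.024,0,0,0,0,0,-0.65,0.024,0,0,0,0,0,-0.65,0.024,0,0,0,0,0,-0.65,0.024,0,0,0,0,0,-0.65,0.024,0,0,0,0,0,-0.65,0.024,0,0,0,0,0,-0.65,0.024,0,0,0,0,0,-0.65])

```text
t: 21.2
tcp_pos: [0.4508, -0.07, 0.0943]
tool_rot: [0.646, 0.763, -0.0, -0.0]
force: [0.4, -1.0, 0.5]
finger_gap: 0.169
gripper_force: 0.2
```

Run:
```python
from h import *
go(*t2w(-.075,.157),.092,99.5);print(w2t(*manip.sense()['tcp_pos'][:2]))
```

```text
t 21.2 tcp [ 0.4508 -0.07    0.0943] th 99.51 tilt [ 0. -0. -1.] F [ 0.4 -1.   0.5] gap 0.169 grip 0.2
shares dx,dy,dz [ 0.1147 -0.0005  0.0045] rz 0.0
[-0.0748  0.0997]
```

Call:
servo_tool(commands=[0.024,0,0,0,0,0,-0.65,0.024,0,0,0,0,0,-0.65,0.024,0,0,0,0,0,-0.65,0.024,0,0,0,0,0,-0.65,0.019,0,0,0,0,0,-0.65,0,0,0,0,0,0,-0.65,0,0,0,0,0,0,-0.65,0,0,-0.03,0,0,0,-0.65,0,0,-0.06,0,0,0,-0.65,0,0,-0.06,0,0,0,-0.65,0,0,-0.06,0,0,0,-0.65,0,0,0,0,0,0,-0.65])

```text
t: 22.2
tcp_pos: [0.4454, -0.0161, 0.2041]
tool_rot: [0.646, 0.763, 0.002, 0.005]
force: [0.7, 0.5, -1.1]
finger_gap: 0.176
gripper_force: 0.0
```

Call:
servo_tool(commands=[-0.05,0,0,0,0,0,-0.65,-0.07,0,0,0,0,0,-0.65,-0.07,0,0,0,0,0,-0.65,0,0,0,0,0,0,-0.65,0,0,0,0,0,0,-0.65,0,0,0,0,0,0,-0.65])

```text
t: 22.7
tcp_pos: [0.4566, -0.1083, 0.1987]
tool_rot: [0.647, 0.763, -0.0, -0.001]
force: [-0.1, 0.3, -1.0]
finger_gap: 0.172
gripper_force: 0.0
```

Run:
```python
from h import *
go(.5,0,.2,99.5)
b=snap('side')
cv2.imwrite('pics/c7.png',cv2.resize(b['img'][140:390,130:390],None,fx=2.3,fy=2.3,interpolation=cv2.INTER_CUBIC)[:,:,::-1])
```

```text
t 22.7 tcp [ 0.4566 -0.1083  0.1987] th 99.42 tilt [ 0.001 -0.001 -1.   ] F [-0.1  0.3 -1. ] gap 0.172 grip 0.0
shares dx,dy,dz [ 0.1994  0.1211 -0.0025] rz -0.0002
```

View pics/c7.png

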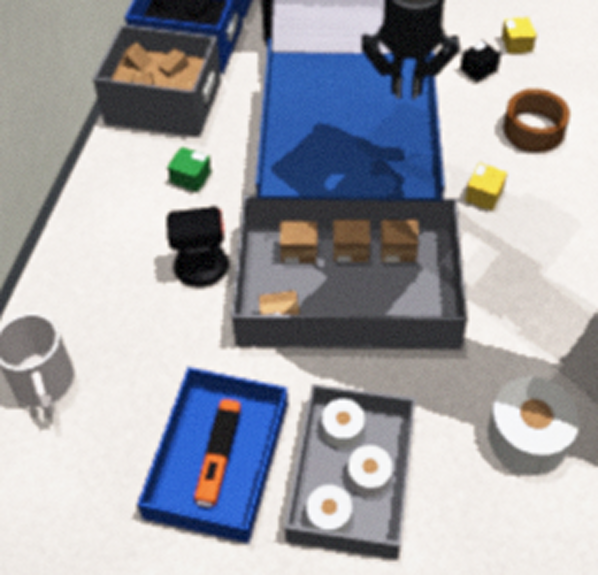

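The three cartons lie in the tote at (298,240), (350,240) and (399,240). The cutter is in the blue desk tray at (218,452), the catch tray is empty, the scanner is in place and the arm is clear.

```bash
python3 -c "
from station import manip
print(manip.sign_off())"
```

```text
the job is handed in; nothing more can be done
None
```

Job handed in at about 23 s: the box cutter went into the blue desk tray first, then the three cartons were slid over the edge into the grey tote, and the barcode scanner was left where it stood.

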